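Gauge the copper tube with radius leaves

TASK

Touch the hollow radius leaves to the copper tube in the stand's front station (nearest the robot) to find the one that beds on it without a gap or rocking; press that leaf down on the middle of the tube, square to it, with about 10 N (never more than 25 N on a tube) for a second, then let go and leave it sitting fully home and upright on the tube. The other two hollow leaves must end standing upright on the bench; leave the round-nosed leaf and everything else alone.

Things in the scene. Friction and masses are not known exactly. Their poses are not given: they have to be found in the camera images.
- stand: Fixed stand, three tube stations in a row along its x: base 260 x 150 x 12 mm, two posts per station (50 mm in x, 14 in y, inner faces 112 apart, tops 111 above its origin). Origin under the middle of the front station (nearest the robot), 0 to 15 mm above the bench as the stand is shimmed up; tubes lie along its y. Two spare stations 100 and 165 mm behind (+x), same axis height.
- station (a point): Middle of the axis of the front station's tube, 85 mm above the stand's origin, axes as the stand's. The tube is fixed, of 28, 35 or 42 mm outside diameter, unmarked, and differs from start to start; the other two sizes lie in the spare stations. The right leaf, bedded, has its arc centre here. A leaf one size too large meets the tube at its crown, 3.5 mm too low; one too small bridges on its corners, 5 mm too high.
- leaf_28: Plain aluminium leaf standing on two steel feet: 82 mm wide over the feet (x), 94 tall, 12 thick (y; feet 28). Origin: centre of underside, z up. Between the feet a downward-facing hollow arc of radius 14 mm (for a 28 mm tube), 63 degrees either side of its crown. Grip tab on top: 30 wide, 12 thick (y), 66 to 94 mm above the origin; pinch its thickness, fingertips 66 mm up or higher. 0.15-0.26 kg.
- leaf_28_arc (a point): Centre of the arc of the 28 mm leaf, mid-thickness, 28 mm above the underside; axes as the leaf's. If the matching leaf is off to one side (stand's x) it hangs up on one flank of the tube, about 1.7 mm high per mm off, and the tube pushes it sideways towards where it should go.
- leaf_35: Plain aluminium leaf standing on two steel feet: 82 mm wide over the feet (x), 94 tall, 12 thick (y; feet 28). Origin: centre of underside, z up. Between the feet a downward-facing hollow arc of radius 17.5 mm (for a 35 mm tube), 63 degrees either side of its crown. Grip tab on top: 30 wide, 12 thick (y), 66 to 94 mm above the origin; pinch its thickness, fingertips 66 mm up or higher. 0.15-0.26 kg.
- leaf_35_arc (a point): Centre of the arc of the 35 mm leaf, mid-thickness, 28 mm above the underside; axes as the leaf's. If the matching leaf is off to one side (stand's x) it hangs up on one flank of the tube, about 1.7 mm high per mm off, and the tube pushes it sideways towards where it should go.
- leaf_42: Plain aluminium leaf standing on two steel feet: 82 mm wide over the feet (x), 94 tall, 12 thick (y; feet 28). Origin: centre of underside, z up. Between the feet a downward-facing hollow arc of radius 21 mm (for a 42 mm tube), 63 degrees either side of its crown. Grip tab on top: 30 wide, 12 thick (y), 66 to 94 mm above the origin; pinch its thickness, fingertips 66 mm up or higher. 0.15-0.26 kg.
- leaf_42_arc (a point): Centre of the arc of the 42 mm leaf, mid-thickness, 28 mm above the underside; axes as the leaf's. If the matching leaf is off to one side (stand's x) it hangs up on one flank of the tube, about 1.7 mm high per mm off, and the tube pushes it sideways towards where it should go.
- leaf_round: Leaf of the same outer form, but with a convex round nose (radius 14 mm) hanging between its feet instead of a hollow: for insides, of no use here. Origin at the centre of its underside. To be left alone.
- screwdriver: Screwdriver lying at the far side of the bench; a bystander, origin at its underside or middle, to be left alone.
- wrench: Steel wrench lying at the far side; a bystander, origin at its underside or middle, to be left alone.
- cup: Grey cup, 80 mm across, 90 mm tall, left; a bystander, origin at its underside or middle, to be left alone.
- coupling: Copper coupling ring, 42 mm across, 30 mm tall, near left; a bystander, origin at its underside or middle, to be left alone.
- flux: White jar with steel cap, 44 mm across, 70 mm tall, left; a bystander, origin at its underside or middle, to be left alone.
- elbow_ring: Brass collar, 32 mm across, 22 mm tall, between leaves and stand; a bystander, origin at its underside or middle, to be left alone.
- tube_a: Plain copper tube stub, 136 mm long, fixed in one of the three stations of the stand; origin at the middle of its axis, which is its y axis. The three stubs are one each of 28, 35 and 42 mm outside diameter; which letter has which size is not marked.
- tube_b: Plain copper tube stub, 136 mm long, fixed in one of the three stations of the stand; origin at the middle of its axis, which is its y axis. The three stubs are one each of 28, 35 and 42 mm outside diameter; which letter has which size is not marked.
- tube_c: Plain copper tube stub, 136 mm long, fixed in one of the three stations of the stand; origin at the middle of its axis, which is its y axis. The three stubs are one each of 28, 35 and 42 mm outside diameter; which letter has which size is not marked.
Not all that is in view belongs to the job. What is shaped like the leaf_35 but pink is not meant. Leave any pink look-alike of the leaf_28 alone.

How it is judged:
By the outcome, as a careful person would: the job done as asked, in the order asked, and still so for the second after the job is handed in, with the robot touching nothing.
It also fails if it takes over 72 s, if anything falls off the work surface, if the arm or the gripper's body presses on something with over 40 N, if the wrist force passes 120 N, or if a joint passes its speed limit or range.

ROBOT

A 6-joint arm with a two-finger parallel gripper is mounted at the origin on the work surface. World frame = base frame: x ahead of the robot, y to its left, z up, the work surface at z = 0. Lengths are in mm, angles in rad, forces in N, time in s.
With the tool pointing down it reaches from about 350 to 775 mm from the base axis. Payload 7.3 kg.
Tool frame: the origin (TCP) lies at the very end of the fingers, on their centre line; the grasp point (between the pads) lies 19 mm behind it (bot.grasp_offset is the distance from the TCP to the grasp point, in mm); z points along the fingers, y is the direction in which the jaws open and shut (so a half turn about z gives the same grasp; the last joint's range is limited). The gripper opens to 92 mm and grips with 3 to 60 N. Pads are 19 mm wide; open, the fingers measure 130 mm over their backs; the gripper's body (75 mm by 190 mm) begins 47 mm behind the grasp point.
Start: joints at [-1.269, 0.342, 1.524, -0, 1.275, -0.146], TCP at [227.34, -473.245, 226.741] pointing down, gripper open.
Joint ranges: [-2.53, 2.53], [-0.77, 2.02], [0.04, 2.7], [-1, 4.14], [0.28, 2.66], [-3.11, 3.11]. Speed limits (rad/s): [2.57, 2.57, 3.14, 3.14, 3.14, 3.14].

INTERFACE

Orientations are given as [roll, pitch, yaw] about the fixed x, y, z axes, in that order (R = Rz(yaw) Ry(pitch) Rx(roll)).
In Python, from plant import bot gives the robot as it stands.
- The arm moves only by the tool servo_tool, never from a script. Its arguments are lists of equal length, an entry for each row: "angular": the turn, a rotation vector about the world's x, y, z in degrees, a list of three; "slide": the shift along the world's x, y, z in mm, a list of three; "grip": the opening, from -1 (shut) to 1 (fully open), so that 0 is half open. In form: {"angular": [[ax, ay, az], ...], "slide": [[dx, dy, dz], ...], "grip": [grip, ...]}. A call has 1 to 10 rows; each row is the pose to reach, as a shift and turn from the pose commanded when the call began; what a row does not reach only later rows make up. A row lasts 1/12 s, in which the tool goes at most 41.7 mm and 7.16 degrees, less where a joint would pass 70% of its speed; a pose out of reach is approached as far as the arm can. A call with a gripper value outside its range is refused whole. The fingers move at their own pace and stop on an object; the grip force is fixed at half the most. Time passes only in rows, so rows that repeat a pose let the fingers close. It gives the time, the measured TCP pose, the force and the opening at its end, in the units of the state.
- bot.get_obs(): the state, without advancing time (a new reading comes with each control period).
- bot.capture(name): name is "side" or "top"; returns a dict with "img" (420x560x3 uint8, blue, green, red), "range_z" (420x560 float32, mm along the optical axis (not along the pixel's ray), 0 where there is no reading), "fov_y" (degrees; the focal length in pixels is half the picture's height over the tangent of half this angle, whatever the lens; pixels are square), "cx", "cy" (the principal point, pixels), "R" (3x3) and "t" (3): a world point X has camera coordinates R X + t. Camera axes: x right, y down, z forward; pixel columns grow to the right and rows downward; lengths in mm; the calibration is good to about 2 mm. A picture is of the moment at which its call begins.
- bot.close_job(): hands the job in, once; it reports no verdict.
The state is a dict: "time": time; "joint_positions": joint angles; "dq": joint speeds; "tau": joint torques, N m; "tool_pos": TCP position; "tcp_rot": TCP orientation; "contact_force": force on the tool from outside, world axes, zero at the start; "moment": the same for the moment, N m; "grip_width": finger opening in mm.
Only numpy, scipy, OpenCV 4.12 (cv2) and the standard library are available. Lean on these libraries where they do the work, as an engineer would, in place of code of your own. Each camera call takes 0.05 s, during which the arm holds its last target.

## Working session

There is one attempt and no reset: what is moved stays moved. The work goes in short steps, Python scripts to look and compute and a tool call to move; the robot and the scene stay as the last step left them, time stands still between calls to the robot, and variables do not carry over. Pictures are saved under pics/ and viewed, and the job is handed in when it is done.

Besides the shell and the picture viewer there is one more tool, called after "Emit:" as a command line: name --argument value ..., lists and objects as JSON in quotes. servo_tool: Moves the arm, as the interface text tells. Its arguments: {"type":"object","properties":{"angular":{"type":"array","items":{"type":"array","items":{"type":"number"}}},"slide":{"type":"array","items":{"type":"array","items":{"type":"number"}}},"grip":{"type":"array","items":{"type":"number"}}},"required":["angular","slide","grip"]}

```bash
ls; mkdir -p pics
python3 - <<'E'
from plant import bot
import cv2,numpy as np
o=bot.get_obs();print({k:np.round(v,3) for k,v in o.items()})
for n in ("side","top"):
    c=bot.capture(n);cv2.imwrite(f"pics/{n}0.png",c["img"]);np.savez(f"{n}0.npz",**c)
    print(n,c["fov_y"],c["cx"],c["cy"],c["R"],c["t"],-c["R"].T@c["t"],c.get("lens"),c.keys(),(c["range_z"]>0).mean())
E
```

```text
pics
{'time': np.float64(0.0), 'joint_positions': array([-1.269,  0.343,  1.525,  0.   ,  1.275, -0.146]), 'dq': array([-0.002,  0.   ,  0.001,  0.   ,  0.001,  0.001]), 'tau': array([ 2.0000e-03, -4.3123e+01, -2.4423e+01,  7.2000e-02,  5.6000e-02,
       -0.0000e+00]), 'tool_pos': array([ 227.223, -472.822,  226.039]), 'tcp_rot': array([-3.14 , -0.   ,  0.448]), 'contact_force': array([ 0.484,  0.293, -0.413]), 'moment': array([ 0.021, -0.029, -0.031]), 'grip_width': np.float64(91.854)}
side 49.06952489642207 278.79992193004483 205.593769565632 [[-0.85611526 -0.51676404  0.00464597]
 [-0.3715387   0.60922408 -0.70057477]
 [ 0.35920141 -0.60149892 -0.71356387]] [468.95016345 200.13928137 912.38431261] [148.10515088 669.20508376 789.07828623] None dict_keys(['img', 'range_z', 'fov_y', 'cx', 'cy', 'R', 't']) 0.9958715986394557
top 50.71235841312899 285.2026226258647 210.5253622509282 [[-0.04519021 -0.99896421 -0.00532549]
 [-0.97054277  0.04516613 -0.23665746]
 [ 0.23665287 -0.00552598 -0.97157855]] [  82.97018282  482.07794362 1125.35388633] [ 205.30847793   67.32933446 1207.89890059] None dict_keys(['img', 'range_z', 'fov_y', 'cx', 'cy', 'R', 't']) 0.9961181972789116
```

View pics/side0.png

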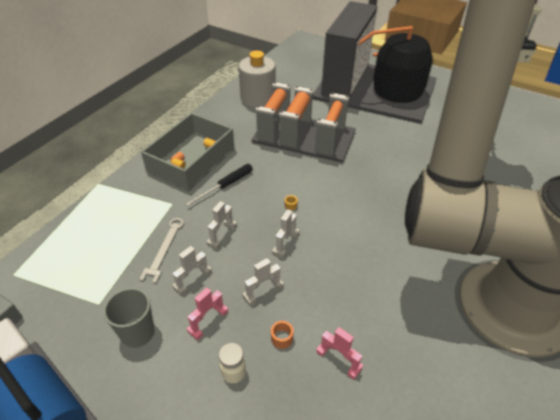

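View pics/top0.png

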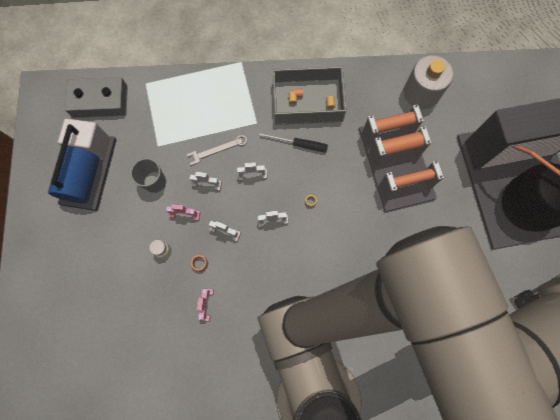

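```bash
cat > h.py <<'E'
import numpy as np,cv2
def load(f): return dict(np.load(f))
def foc(c): return 210/np.tan(np.radians(float(c["fov_y"]))/2)
def cloud(c):
    f=foc(c);v,u=np.mgrid[0:420,0:560]
    z=c["range_z"].astype(float)
    P=np.stack([(u-c["cx"])/f*z,(v-c["cy"])/f*z,z],-1)
    return (P-c["t"])@c["R"]
def ray(c,u,v,h):
    f=foc(c);d=np.stack([(np.asarray(u)-c["cx"])/f,(np.asarray(v)-c["cy"])/f,np.ones(np.shape(u))],-1)@c["R"]
    o=-c["R"].T@c["t"];return o+d*((h-o[2])/d[...,2])[...,None]
def proj(c,X):
    q=np.atleast_2d(X)@c["R"].T+c["t"];f=foc(c);return np.c_[q[:,0]/q[:,2]*f+c["cx"],q[:,1]/q[:,2]*f+c["cy"]]
E
python3 - <<'E'
from h import *
for n,(a,b,w,hh) in {"side":(160,180,200,150),"top":(140,140,200,150)}.items():
    c=load(n+"0.npz");cv2.imwrite(f"pics/{n}_z.png",cv2.resize(c["img"][b:b+hh,a:a+w],None,fx=4,fy=4,interpolation=cv2.INTER_CUBIC))
    X=cloud(c)
    for (u,v) in [(30,200),(250,350),(120,300),(300,150),(300,240),(380,270),(70,250)]: print(n,u,v,X[v,u].round(1))
c=load("side0.npz");cv2.imwrite("pics/side_s.png",cv2.resize(c["img"][70:170,230:380],None,fx=5,fy=5,interpolation=cv2.INTER_CUBIC))
c=load("top0.npz");cv2.imwrite("pics/top_s.png",cv2.resize(c["img"][90:220,340:460],None,fx=4,fy=4,interpolation=cv2.INTER_CUBIC))
E
```

```text
side 30 200 [1945.1  -46.9 -748.9]
side 250 350 [ 3.984e+02  3.498e+02 -1.000e-01]
side 120 300 [634.1 418.8  67.5]
side 300 150 [ 597.1 -191.4   15. ]
side 300 240 [448.5  72.7   1.2]
side 380 270 [263.9  55.5  -0.7]
side 70 250 [863.7 359.4   1.7]
top 30 200 [565.  783.2  -4.2]
top 250 350 [130.  169.    0.8]
top 120 300 [273.7 514.5  -2. ]
top 300 150 [678.8   9.3  -1.9]
top 300 240 [414.   23.4  -0. ]
top 380 270 [254.1 -40.3 700.7]
top 70 250 [4.153e+02 6.573e+02 2.000e-01]
```

View pics/side_z.png

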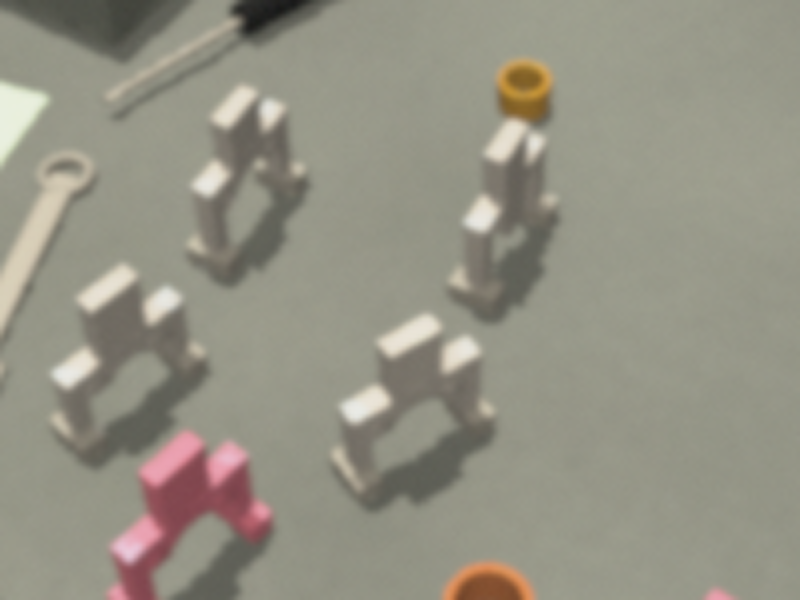

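View pics/top_z.png

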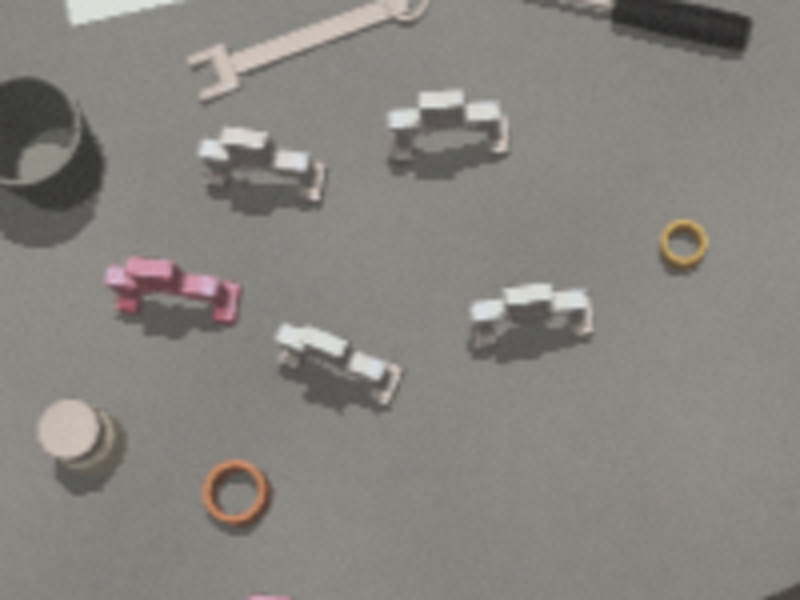

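View pics/side_s.png

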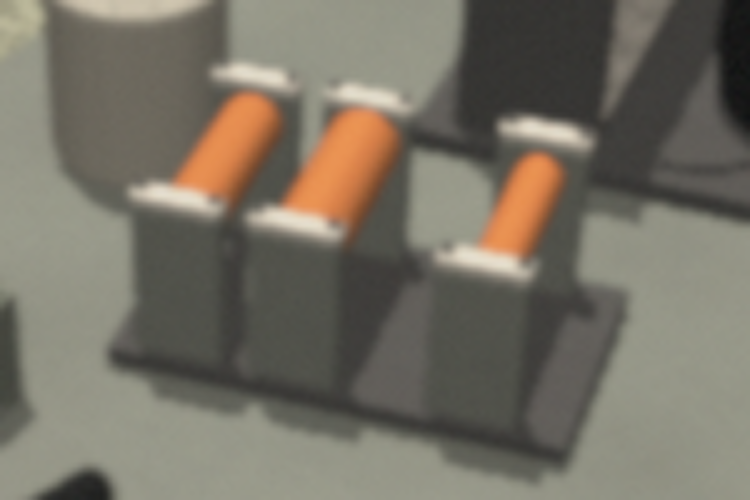

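View pics/top_s.png

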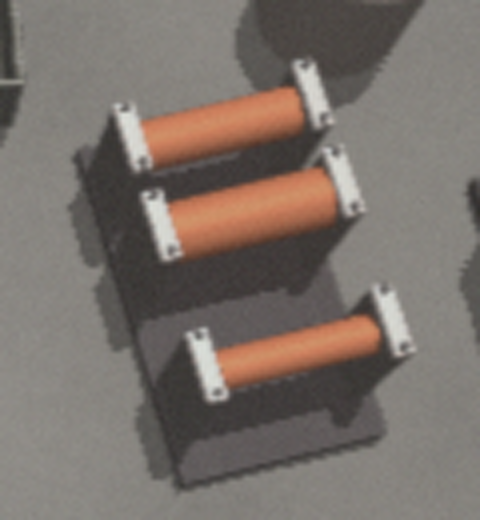

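Run:
```python
from h import *
for n in ("top","side"):
    c=load(n+"0.npz");X=cloud(c);f=foc(c);print(n,f)
    hsv=cv2.cvtColor(c["img"],cv2.COLOR_BGR2HSV)
    m=(X[...,2]>4)&(X[...,2]<115)&(X[...,0]>330)&(X[...,0]<660)&(X[...,1]>-60)&(X[...,1]<300)
    nl,lab,st,ce=cv2.connectedComponentsWithStats(m.astype(np.uint8))
    for i in range(1,nl):
        if st[i,4]<40: continue
        P=X[lab==i];H=hsv[lab==i]
        T=P[P[:,2]>85]; 
        if len(T)<4: print(i,ce[i].round(),"low",P.mean(0).round(),P[:,2].max().round()); continue
        print(i,ce[i].round(),st[i,4],"n",len(T),"tab",np.median(T,0).round(1),"zmax",np.percentile(T[:,2],90).round(1),"sat",H[:,1].mean().round())
        U=P[P[:,2]>30]; (cx,cy),(w,h),a=cv2.minAreaRect(U[:,:2].astype(np.float32)); 
        _,_,vt=np.linalg.svd(U[:,:2]-U[:,:2].mean(0)); print("   yaw",np.degrees(np.arctan2(vt[0,1],vt[0,0])).round(1),"rect",round(cx,1),round(cy,1),round(w),round(h),round(a,1))
    # tubes
    m=(hsv[...,0]<15)&(hsv[...,1]>110)&(X[...,2]>70)&(X[...,2]<135)&(X[...,1]<-100)
    nl,lab,st,ce=cv2.connectedComponentsWithStats(m.astype(np.uint8))
    for i in range(1,nl):
        if st[i,4]<60: continue
        P=X[lab==i];px=np.argwhere(lab==i)[:,::-1].astype(np.float32)
        r=cv2.minAreaRect(px); 
        _,_,vt=np.linalg.svd(P-P.mean(0)); print("tube",ce[i].round(1),st[i,4],"px",np.round(r[1],1),P.mean(0).round(1),"max z",np.percentile(P[:,2],95).round(1),"yaw",np.degrees(np.arctan2(vt[0,1],vt[0,0])).round(1))
    # white cushions
    m=(hsv[...,1]<50)&(hsv[...,2]>150)&(X[...,2]>85)&(X[...,2]<135)&(X[...,1]<-100)
    nl,lab,st,ce=cv2.connectedComponentsWithStats(m.astype(np.uint8))
    for i in range(1,nl):
        if st[i,4]<20: continue
        P=X[lab==i]; print("cap",ce[i].round(1),st[i,4],P.mean(0).round(1),np.median(P,0).round(1))
```

```text
top 443.1333399477418
28 [252. 170.] 303 n 59 tab [605.8 148.5  93.2] zmax 95.9 sat 14.0
   yaw -86.4 rect 606.4 149.2 15 73 2.8
57 [208. 180.] 236 n 61 tab [585.1 279.2  93.4] zmax 96.6 sat 15.0
   yaw -97.4 rect 584.4 271.0 58 14 80.5
148 [311. 200.] low [521. -11.  17.] 27.0
210 [272. 217.] 274 n 61 tab [471.   95.6  93.3] zmax 96.7 sat 13.0
   yaw -85.9 rect 471.4 95.5 14 73 4.5
247 [224. 229.] 255 n 59 tab [446.3 227.6  93.2] zmax 95.8 sat 13.0
   yaw -113.7 rect 447.1 228.7 75 14 65.9
381 [203. 263.] low [359. 286.  23.] 36.0
tube [395.8 121.2] 468 px [12.1 39.3] [ 708.3 -248.1  102.7] max z 108.9 yaw 101.3
tube [403.2 142.7] 592 px [15.1 40.6] [ 644.4 -260.4  105.3] max z 111.8 yaw 101.5
tube [414.5 177.2] 392 px [ 9.9 40.3] [ 549.  -281.1  100.1] max z 104.7 yaw 101.3
cap [432.6  73.5] 710 [ 835.9 -357.8  120.1] [ 832.2 -352.4  120.2]
cap [417.7 112.5] 67 [ 724.9 -305.5  115.3] [ 725.6 -305.9  115.5]
cap [372.8 123.3] 73 [ 699.6 -182.7  115.1] [ 699.7 -183.   115.1]
cap [425.7 134.6] 83 [ 660.6 -319.5  114.8] [ 660.4 -319.5  114.8]
cap [380.1 145.8] 79 [ 635.1 -196.   114.5] 
[... 666 characters left out ...]
] 276 px [12.8 23.6] [ 709.4 -253.6  101.9] max z 107.7 yaw 101.4
tube [299.  103.1] 339 px [15.6 24.5] [ 644.6 -264.2  104.7] max z 110.8 yaw 99.9
tube [334.6 110.2] 217 px [11.  21.7] [ 551.8 -291.    99.7] max z 104.5 yaw 101.9
cap [256.3  66. ] 358 [ 834.1 -347.   120. ] [ 827.7 -340.9  120. ]
cap [280.9  85.1] 57 [ 724.  -302.   114.8] [ 725.  -301.4  115.2]
cap [303.3  89.3] 63 [ 660.7 -315.6  114.7] [ 661.6 -315.3  114.8]
cap [338.7  96.2] 60 [ 563.  -335.5  114.6] [ 563.1 -336.1  114.5]
cap [264.3 109.4] 61 [ 699.8 -178.3  114.5] [ 700.2 -178.4  114.6]
cap [288.5 114.4] 63 [ 635.2 -191.6  114.5] [ 634.8 -191.6  114.7]
cap [325.9 122. ] 67 [ 538.6 -211.9  114.3] [ 539.8 -211.8  114.4]
```

Run:
```python
from h import *
C={"A":(605.5,151.4),"B":(585,281.8),"C":(470.5,97.9),"D":(446,230)}
tiles=[]
for n in ("top","side"):
    c=load(n+"0.npz");X=cloud(c)
    for k,(x,y) in C.items():
        m=(np.hypot(X[...,0]-x,X[...,1]-y)<55)&(X[...,2]>3)
        P=X[m]
        if k=="A" and n=="top": print(np.histogram(P[:,2],bins=np.arange(0,104,4)))
        T=P[P[:,2]>88]; S=P[(P[:,2]>45)]
        r=cv2.minAreaRect(S[:,:2].astype(np.float32)); b=cv2.boxPoints(r); e=[b[1]-b[0],b[2]-b[1]]; e=max(e,key=np.linalg.norm); yaw=np.degrees(np.arctan2(e[1],e[0]))%180
        rt=cv2.minAreaRect(T[:,:2].astype(np.float32))
        print(n,k,"all>45 c",np.round(r[0],1),np.round(sorted(r[1]),1),"yaw",yaw.round(1),"tab",np.round(rt[0],1),np.round(sorted(rt[1]),1))
        if n=="side":
            ya=np.radians(yaw); ex=np.array([np.cos(ya),np.sin(ya),0]);ey=np.array([-ex[1],ex[0],0]); 
            s=1 if ey@np.array([148-x,669-y,0])>0 else -1
            o=np.array([rt[0][0],rt[0][1],0])+s*6*ey
            xx,zz=np.meshgrid(np.arange(-50,50,.35),np.arange(100,-8,-.35))
            pts=o+xx[...,None]*ex*(1)+zz[...,None]*[0,0,1]
            uv=proj(c,pts.reshape(-1,3)).reshape(*xx.shape,2).astype(np.float32)
            t=cv2.remap(c["img"],uv[...,0],uv[...,1],cv2.INTER_CUBIC); t=cv2.convertScaleAbs(t,alpha=1.3); 
            cv2.putText(t,k,(3,15),0,.5,(0,0,255)); tiles.append(t)
im=np.vstack([np.hstack(tiles[:2]),np.hstack(tiles[2:])]);print(im.shape);cv2.imwrite("pics/rect.png",im)
```

```text
(array([39, 42, 18, 26,  5,  6,  4,  4,  4,  4,  6, 11,  9, 11, 27, 61, 11,
        4,  7,  6,  7,  7, 13, 35,  4]), array([  0,   4,   8,  12,  16,  20,  24,  28,  32,  36,  40,  44,  48,
        52,  56,  60,  64,  68,  72,  76,  80,  84,  88,  92,  96, 100]))
top A all>45 c [606.4 149.2] [14.7 73.3] yaw 92.8 tab [607.1 148.7] [12.8 27.3]
top B all>45 c [586.6 279.8] [13.9 75.1] yaw 79.2 tab [586.4 279.6] [13.1 30.6]
top C all>45 c [471.4  95.5] [13.9 73.1] yaw 94.5 tab [471.   96.4] [12.5 28.8]
top D all>45 c [447.1 228.7] [13.6 74.6] yaw 65.9 tab [446.7 229.2] [11.9 30.7]
side A all>45 c [606.9 151.7] [14.8 75.9] yaw 92.2 tab [607.5 151.8] [13.7 31.8]
side B all>45 c [586.5 282. ] [16.8 75.2] yaw 77.5 tab [586.3 282.6] [14.2 31.1]
side C all>45 c [471.1  98.3] [13.7 75.7] yaw 93.5 tab [471.2  98. ] [11.8 30.6]
side D all>45 c [446.6 231. ] [16.7 75.4] yaw 65.1 tab [446.7 231.4] [13.8 30.7]
(618, 572, 3)
```

View pics/rect.png

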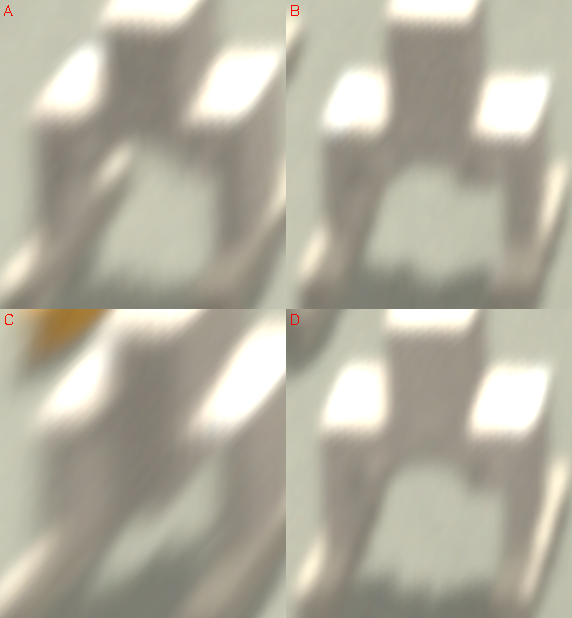

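Emit:
servo_tool --angular '[[0,0,53],[0,0,53],[0,0,53],[0,0,53],[0,0,53],[0,0,53],[0,0,53],[0,0,53],[0,0,53],[0,0,53]]' --slide '[[170,360,0],[170,360,0],[170,360,0],[170,360,0],[170,360,0],[170,360,0],[170,360,0],[170,360,0],[170,360,0],[170,360,0]]' --grip '[0,0,0,0,0,0,0,0,0,0]'

```text
time: 0.93
tool_pos: [397.9, -109.7, 226.7]
tcp_rot: [-3.142, -0.001, 1.375]
contact_force: [-0.4, -0.2, -0.1]
grip_width: 46.2
```

Emit:
servo_tool --angular '[[0,0,0],[0,0,0],[0,0,0],[0,0,0],[0,0,0],[0,0,0],[0,0,0],[0,0,0],[0,0,0],[0,0,0]]' --slide '[[170,360,-60],[170,360,-60],[170,360,-60],[170,360,-60],[170,360,-60],[170,360,-60],[170,360,-60],[170,360,-60],[170,360,-60],[170,360,-60]]' --grip '[0,0,0,0,0,0,0,0,0,0]'

```text
time: 1.77
tool_pos: [567.6, 250.2, 165.3]
tcp_rot: [-3.141, -0.0, 1.375]
contact_force: [-0.6, -0.6, -1.0]
grip_width: 46.2
```

Emit:
servo_tool --angular '[[0,0,0],[0,0,0],[0,0,0],[0,0,0]]' --slide '[[19,34,-30],[19,34,-65],[19,34,-65],[19,34,-65]]' --grip '[0,0,0,0]'

```text
time: 2.1
tool_pos: [584.4, 280.4, 99.0]
tcp_rot: [-3.136, 0.004, 1.374]
contact_force: [-0.4, -0.9, 0.5]
grip_width: 45.8
```

Run:
```python
from plant import bot
from h import *
o=bot.get_obs();print(o["time"],o["tool_pos"].round(1),o["tcp_rot"].round(3))
ims=[]
for n,(a,b) in {"side":(120,160),"top":(130,110)}.items():
    c=bot.capture(n);np.savez(n+"1.npz",**c);ims.append(cv2.resize(c["img"][b:b+150,a:a+150],None,fx=2.6,fy=2.6,interpolation=cv2.INTER_CUBIC))
cv2.imwrite("pics/p1.png",np.hstack(ims))
```

```text
2.1 [584.4 280.4  99. ] [-3.136  0.004  1.374]
```

View pics/p1.png

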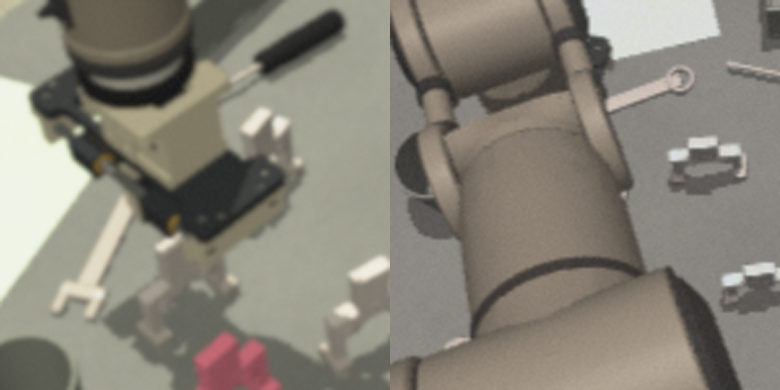

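Emit:
servo_tool --angular '[[0,0,0],[0,0,0],[0,0,0],[0,0,0]]' --slide '[[0,0,-18],[0,0,-32],[0,0,-32],[0,0,-32]]' --grip '[0,0,0,0]'

```text
time: 2.53
tool_pos: [587.0, 280.2, 71.8]
tcp_rot: [3.14, -0.001, 1.372]
contact_force: [-1.0, 0.3, -0.2]
grip_width: 45.6
```

Emit:
servo_tool --angular '[[0,0,0],[0,0,0],[0,0,0],[0,0,0],[0,0,0],[0,0,0]]' --slide '[[0,0,0],[0,0,0],[0,0,0],[0,0,0],[0,0,0],[0,0,0]]' --grip '[-1,-1,-1,-1,-1,-1]'

```text
time: 3.03
tool_pos: [586.3, 280.8, 69.9]
tcp_rot: [3.141, -0.0, 1.373]
contact_force: [-0.2, 0.1, 0.5]
grip_width: 12.0
```

Emit:
servo_tool --angular '[[0,0,0],[0,0,0],[0,0,-4],[0,0,-11],[0,0,-18],[0,0,-25],[0,0,-32],[0,0,-39],[0,0,-46],[0,0,-53]]' --slide '[[0,0,30],[0,0,70],[0,0,110],[-2,-20,145],[-4,-55,160],[-7,-95,160],[-9,-135,160],[-12,-176,160],[-14,-217,160],[-16,-258,160]]' --grip '[-1,-1,-1,-1,-1,-1,-1,-1,-1,-1]'

```text
time: 3.87
tool_pos: [569.5, 21.1, 229.4]
tcp_rot: [-3.141, 0.001, 0.442]
contact_force: [0.6, -0.6, -2.8]
grip_width: 11.8
```

Emit:
servo_tool --angular '[[0,0,-7],[0,0,-14.3],[0,0,-14.3],[0,0,-14.3],[0,0,-14.3],[0,0,-14.3],[0,0,-14.3],[0,0,-14.3],[0,0,-14.3],[0,0,-14.3]]' --slide '[[-3,-40,0],[-6,-80,0],[-9,-120,0],[-12,-160,0],[-14,-200,0],[-16,-240,0],[-18,-275,0],[-20,-299,0],[-20,-299,0],[-20,-299,0]]' --grip '[-1,-1,-1,-1,-1,-1,-1,-1,-1,-1]'

```text
time: 4.7
tool_pos: [549.7, -277.3, 228.8]
tcp_rot: [-3.14, 0.001, 0.196]
contact_force: [-0.1, 0.4, -2.3]
grip_width: 11.6
```

```bash
cat > look.py <<'E'
import sys
from plant import bot
from h import *
tag=sys.argv[1]; boxes=eval(sys.argv[2])
o=bot.get_obs();print(o["time"],o["tool_pos"].round(1),o["tcp_rot"].round(3),o["contact_force"].round(2),o["moment"].round(3))
ims=[]
for n,(a,b) in boxes.items():
    c=bot.capture(n);np.savez(f"{n}_{tag}.npz",**c);ims.append(cv2.resize(c["img"][b:b+130,a:a+130],None,fx=3,fy=3,interpolation=cv2.INTER_CUBIC))
cv2.imwrite(f"pics/{tag}.png",np.hstack(ims))
E
python3 look.py p2 '{"side":(260,30),"top":(340,100)}'
```

```text
4.7 [ 549.7 -277.3  228.8] [-3.14e+00  1.00e-03  1.96e-01] [-0.15  0.43 -2.28] [ 0.055 -0.018 -0.004]
```

View pics/p2.png

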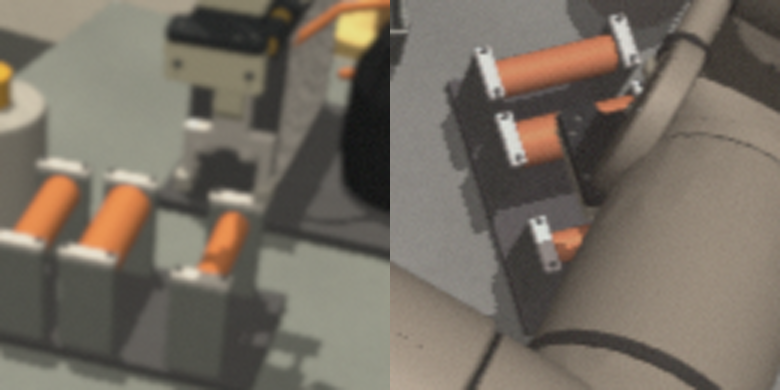

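Emit:
servo_tool --angular '[[0,0,0],[0,0,0],[0,0,0],[0,0,0],[0,0,0],[0,0,0]]' --slide '[[0,0,-40],[0,0,-80],[0,0,-90],[0,0,-90],[0,0,-90],[0,0,-90]]' --grip '[-1,-1,-1,-1,-1,-1]'

```text
time: 5.3
tool_pos: [551.9, -276.5, 142.4]
tcp_rot: [3.138, -0.003, 0.199]
contact_force: [1.3, 0.4, -1.3]
grip_width: 12.2
```

Emit:
servo_tool --angular '[[0,0,0],[0,0,0],[0,0,0],[0,0,0]]' --slide '[[0,0,-2],[0,0,-4],[0,0,-4],[0,0,-4]]' --grip '[-1,-1,-1,-1]'

```text
time: 5.63
tool_pos: [550.4, -276.4, 136.3]
tcp_rot: [3.141, -0.0, 0.198]
contact_force: [0.5, -0.4, -2.5]
grip_width: 11.8
```

```bash
python3 look.py p3 '{"side":(260,30)}'
```

```text
5.6333 [ 550.4 -276.4  136.3] [ 3.141 -0.     0.198] [ 0.54 -0.45 -2.46] [0.026 0.004 0.035]
```

View pics/p3.png

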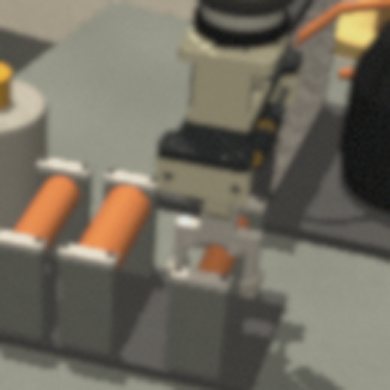

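Emit:
servo_tool --angular '[[0,0,0],[0,0,0],[0,0,0]]' --slide '[[0,0,-2],[0,0,-2],[0,0,-2]]' --grip '[-1,-1,-1]'

```text
time: 5.93
tool_pos: [550.2, -276.2, 133.6]
tcp_rot: [-3.141, 0.0, 0.198]
contact_force: [-0.1, 1.4, -1.5]
grip_width: 11.8
```

Emit:
servo_tool --angular '[[0,0,0],[0,0,0],[0,0,0]]' --slide '[[0,0,-1],[0,0,-1],[0,0,-1]]' --grip '[-1,-1,-1]'

```text
time: 6.18
tool_pos: [550.3, -276.2, 132.6]
tcp_rot: [-3.142, 0.0, 0.198]
contact_force: [0.4, 0.3, -2.0]
grip_width: 11.9
```

Emit:
servo_tool --angular '[[0,0,0],[0,0,0],[0,0,0]]' --slide '[[0,0,-1],[0,0,-1],[0,0,-1]]' --grip '[-1,-1,-1]'

```text
time: 6.43
tool_pos: [550.2, -276.4, 131.9]
tcp_rot: [3.141, 0.0, 0.198]
contact_force: [-0.9, 0.7, -0.8]
grip_width: 11.8
```

Emit:
servo_tool --angular '[[0,0,0],[0,0,0],[0,0,0]]' --slide '[[0,0,-1],[0,0,-1],[0,0,-1]]' --grip '[-1,-1,-1]'

```text
time: 6.68
tool_pos: [550.2, -276.5, 131.4]
tcp_rot: [3.141, 0.0, 0.198]
contact_force: [-2.7, -0.8, 5.2]
grip_width: 11.8
```

Emit:
servo_tool --angular '[[0,0,0],[0,0,0],[0,0,0]]' --slide '[[0,0,-0.5],[0,0,-0.5],[0,0,-0.5]]' --grip '[-1,-1,-1]'

```text
time: 6.93
tool_pos: [550.2, -276.5, 131.3]
tcp_rot: [3.141, -0.0, 0.198]
contact_force: [-3.7, 0.6, 8.2]
grip_width: 11.8
```

Emit:
servo_tool --angular '[[0,0,0],[0,0,0],[0,0,0]]' --slide '[[-0.5,-0.1,0],[-0.5,-0.1,0],[-0.5,-0.1,0]]' --grip '[-1,-1,-1]'

```text
time: 7.18
tool_pos: [549.9, -276.6, 131.0]
tcp_rot: [3.141, -0.0, 0.198]
contact_force: [-3.3, -0.4, 5.4]
grip_width: 11.7
```

Emit:
servo_tool --angular '[[0,0,0],[0,0,0],[0,0,0]]' --slide '[[-0.4,-0.1,0],[-0.4,-0.1,0],[-0.4,-0.1,0]]' --grip '[-1,-1,-1]'

```text
time: 7.43
tool_pos: [549.5, -276.7, 130.6]
tcp_rot: [3.141, -0.0, 0.198]
contact_force: [-1.8, -1.1, 4.1]
grip_width: 12.0
```

Emit:
servo_tool --angular '[[0,0,0],[0,0,0],[0,0,0]]' --slide '[[-0.4,-0.1,-0.5],[-0.4,-0.1,-0.5],[-0.4,-0.1,-0.5]]' --grip '[-1,-1,-1]'

```text
time: 7.68
tool_pos: [549.2, -276.8, 130.3]
tcp_rot: [3.141, -0.001, 0.198]
contact_force: [-3.0, -0.2, 5.9]
grip_width: 11.7
```

Emit:
servo_tool --angular '[[0,0,0],[0,0,0],[0,0,0]]' --slide '[[-0.5,-0.1,0],[-0.5,-0.1,0],[-0.5,-0.1,0]]' --grip '[-1,-1,-1]'

```text
time: 7.93
tool_pos: [549.1, -276.8, 130.2]
tcp_rot: [3.141, -0.001, 0.198]
contact_force: [-1.9, -0.6, 6.0]
grip_width: 11.7
```

Emit:
servo_tool --angular '[[0,0,0],[0,0,0],[0,0,0]]' --slide '[[-0.5,-0.1,0],[-0.5,-0.1,0],[-0.5,-0.1,0]]' --grip '[-1,-1,-1]'

```text
time: 8.18
tool_pos: [548.8, -276.8, 130.2]
tcp_rot: [3.141, -0.002, 0.198]
contact_force: [0.7, -0.3, 5.8]
grip_width: 11.5
```

Emit:
servo_tool --angular '[[0,0,0],[0,0,0],[0,0,0]]' --slide '[[-0.8,-0.2,0],[-0.8,-0.2,0],[-0.8,-0.2,0]]' --grip '[-1,-1,-1]'

```text
time: 8.43
tool_pos: [548.4, -276.9, 130.2]
tcp_rot: [3.14, -0.003, 0.198]
contact_force: [5.4, 1.7, 3.7]
grip_width: 11.3
```

```bash
python3 look.py p4 '{"side":(260,30)}'
```

```text
8.4333 [ 548.4 -276.9  130.2] [ 3.14e+00 -3.00e-03  1.98e-01] [5.42 1.72 3.73] [ 0.206 -1.042 -0.063]
```

View pics/p4.png

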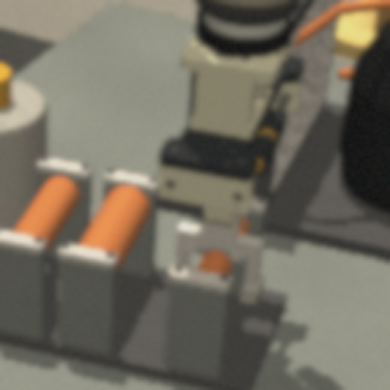

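```bash
cat > mid.py <<'E'
import sys
from h import *
c=load(sys.argv[1]);X=cloud(c);hsv=cv2.cvtColor(c["img"],cv2.COLOR_BGR2HSV)
a=np.radians(11.4);ex=np.array([np.cos(a),np.sin(a)]);ey=np.array([-ex[1],ex[0]])
q=X[...,:2]-[549,-276.5];sx=q@ex;sy=q@ey;z=X[...,2]
def st(m,t):
    print(t,m.sum(),"x",np.percentile(sx[m],[5,50,95]).round(1) if m.sum() else "","y",np.percentile(sy[m],[5,50,95]).round(1) if m.sum() else "","z",np.median(z[m]).round(1))
br=(hsv[...,1]<60)
st(br&(abs(sx)<32)&(sy>45)&(sy<80)&(z>111)&(z<118),"cap+")
st(br&(abs(sx)<32)&(sy<-45)&(sy>-80)&(z>111)&(z<118),"cap-")
st(br&(abs(sx)<45)&(abs(sx)>14)&(abs(sy)<20)&(z>119)&(z<126),"shoulders")
st((abs(sx)<45)&(abs(sy)<20)&(z>148)&(z<158),"tabtop")
st(br&(sx>14)&(sx<45)&(abs(sy)<20)&(z>119)&(z<126),"sh+")
st(br&(sx<-14)&(sx>-45)&(abs(sy)<20)&(z>119)&(z<126),"sh-")
E
python3 mid.py side_p4.npz; python3 mid.py side0.npz
```

```text
cap+ 77 x [-21.5   1.3  23.6] y [59.5 66.6 70.6] z 115.0
cap- 18 x [-21.6 -16.6 -10.7] y [-68.6 -60.1 -55. ] z 114.0
shoulders 3 x [14.9 15.  17.3] y [2.5 3.2 3.6] z 122.8
tabtop 0 x  y  z nan
sh+ 3 x [14.9 15.  17.3] y [2.5 3.2 3.6] z 122.8
sh- 0 x  y  z nan
cap+ 79 x [-21.2   2.8  23.8] y [57.5 65.1 71. ] z 114.4
cap- 68 x [-20.7   3.4  24.9] y [-67.3 -60.4 -54.3] z 114.4
shoulders 0 x  y  z nan
tabtop 0 x  y  z nan
sh+ 0 x  y  z nan
sh- 0 x  y  z nan
  return _methods._mean(a, axis=axis, dtype=dtype,
  ret = ret.dtype.type(ret / rcount)
  return _methods._mean(a, axis=axis, dtype=dtype,
  ret = ret.dtype.type(ret / rcount)
```

Run:
```python
from h import *
c=load("side_p4.npz");X=cloud(c);hsv=cv2.cvtColor(c["img"],cv2.COLOR_BGR2HSV)
a=np.radians(11.4);ex=np.array([np.cos(a),np.sin(a)]);ey=np.array([-ex[1],ex[0]])
for v in range(101,116,2):
    print(v,[(u,int(hsv[v,u,2]),*np.r_[(X[v,u,:2]-[549,-276.5])@ex,(X[v,u,:2]-[549,-276.5])@ey,X[v,u,2]].round().astype(int)) for u in range(318,348,3)])
```

```text
101 [(318, 131, np.int64(90), np.int64(-188), np.int64(4)), (321, 101, np.int64(82), np.int64(-194), np.int64(1)), (324, 73, np.int64(73), np.int64(-196), np.int64(2)), (327, 82, np.int64(62), np.int64(-190), np.int64(8)), (330, 129, np.int64(7), np.int64(21), np.int64(147)), (333, 130, np.int64(-1), np.int64(21), np.int64(149)), (336, 126, np.int64(-8), np.int64(22), np.int64(151)), (339, 119, np.int64(-12), np.int64(3), np.int64(141)), (342, 106, np.int64(-10), np.int64(-54), np.int64(106)), (345, 96, np.int64(-17), np.int64(-56), np.int64(106))]
103 [(318, 155, np.int64(87), np.int64(-181), np.int64(1)), (321, 172, np.int64(79), np.int64(-185), np.int64(0)), (324, 137, np.int64(71), np.int64(-192), np.int64(-2)), (327, 101, np.int64(62), np.int64(-194), np.int64(-2)), (330, 114, np.int64(7), np.int64(16), np.int64(139)), (333, 117, np.int64(-2), np.int64(24), np.int64(145)), (336, 121, np.int64(-9), np.int64(19), np.int64(144)), (339, 120, np.int64(-13), np.int64(1), np.int64(134)), (342, 109, np.int64(-9), np.int64(-60), np.int64(96)), (345, 83, np.int64(-18), np.int64(-56), np.i
[... 2602 characters left out ...]
np.int64(-16), np.int64(6), np.int64(108)), (342, 126, np.int64(-25), np.int64(9), np.int64(112)), (345, 126, np.int64(-32), np.int64(3), np.int64(109))]
115 [(318, 142, np.int64(39), np.int64(5), np.int64(88)), (321, 123, np.int64(31), np.int64(4), np.int64(89)), (324, 142, np.int64(52), np.int64(-123), np.int64(3)), (327, 143, np.int64(13), np.int64(11), np.int64(98)), (330, 151, np.int64(5), np.int64(13), np.int64(101)), (333, 153, np.int64(-2), np.int64(9), np.int64(100)), (336, 124, np.int64(-9), np.int64(7), np.int64(100)), (339, 126, np.int64(-17), np.int64(5), np.int64(101)), (342, 119, np.int64(-25), np.int64(7), np.int64(104)), (345, 124, np.int64(-32), np.int64(4), np.int64(104))]
```

```bash
cat > mid2.py <<'E'
import sys
from h import *
a=np.radians(11.4);ex=np.array([np.cos(a),np.sin(a)]);ey=np.array([-ex[1],ex[0]])
def S(f):
    c=load(f);X=cloud(c);q=X[...,:2]-[549,-276.5];return c,q@ex,q@ey,X[...,2]
c,sx,sy,z=S("side0.npz");hsv=cv2.cvtColor(c["img"],cv2.COLOR_BGR2HSV)
w=(hsv[...,1]<60)&(hsv[...,2]>150)&(z>110)&(z<119)&(abs(sx)<30)
p=w&(sy>50)&(sy<80);n=w&(sy<-45)&(sy>-80)
print("caps mean",sy[p].mean(),sy[n].mean(),"mid",(sy[p].mean()+sy[n].mean())/2,"x mid",(sx[p].mean()+sx[n].mean())/2)
c,sx,sy,z=S(sys.argv[1])
m=(abs(sx)<33)&(z>103)&(z<119)&(sy>0)&(sy<12)
print("face",m.sum(),np.median(sy[m]),"slope vs x,z",np.linalg.lstsq(np.c_[sx[m],z[m]-110,np.ones(m.sum())],sy[m],rcond=None)[0].round(3))
E
python3 mid2.py side_p4.npz
```

```text
caps mean 65.0993509013292 -60.64261806725217 mid 2.228366417038515 x mid 2.2955173823431227
face 136 5.437782360585777 slope vs x,z [-0.007 -0.065  5.569]
```

Emit:
servo_tool --angular '[[0,0,0],[0,0,0],[0,0,0],[0,0,0],[0,0,0],[0,0,0],[0,0,0]]' --slide '[[0.5,0.1,3],[0.5,2.8,5],[0.5,2.8,5],[0.5,2.8,3],[0.5,2.8,1],[0.5,2.8,0.6],[0.5,2.8,0.6]]' --grip '[-1,-1,-1,-1,-1,-1,-1]'

```text
time: 9.07
tool_pos: [547.9, -274.0, 130.3]
tcp_rot: [-3.142, -0.0, 0.198]
contact_force: [2.3, 1.2, 0.8]
grip_width: 11.8
```

Emit:
servo_tool --angular '[[0,0,0],[0,0,0],[0,0,0],[0,0,0]]' --slide '[[0,0,-0.6],[0,0,-0.6],[0,0,-0.6],[0,0,-0.6]]' --grip '[-1,-1,-1,-1]'

```text
time: 9.4
tool_pos: [548.0, -274.1, 130.2]
tcp_rot: [3.141, -0.001, 0.198]
contact_force: [0.5, 2.7, 5.2]
grip_width: 11.6
```

```bash
python3 look.py p5 '{"side":(260,30)}'; python3 mid2.py side_p5.npz
```

```text
9.4 [ 548.  -274.1  130.2] [ 3.141e+00 -1.000e-03  1.980e-01] [0.47 2.71 5.16] [ 0.563 -0.177  0.023]
caps mean 65.0993509013292 -60.64261806725217 mid 2.228366417038515 x mid 2.2955173823431227
face 139 8.096816617415147 slope vs x,z [ 6.000e-03 -1.390e-01  8.032e+00]
```

Emit:
servo_tool --angular '[[0,0,0],[0,0,0],[0,0,0],[0,0,0]]' --slide '[[0,0,-0.25],[0,0,-0.25],[0,0,-0.25],[0,0,-0.25]]' --grip '[-1,-1,-1,-1]'

```text
time: 9.78
tool_pos: [548.0, -274.1, 130.2]
tcp_rot: [3.141, -0.001, 0.198]
contact_force: [0.5, 3.2, 7.1]
grip_width: 11.9
```

Emit:
servo_tool --angular '[[0,0,0],[0,0,0],[0,0,0],[0,0,0],[0,0,0],[0,0,0]]' --slide '[[0,0,2.5],[0,0,2.5],[0,0,2.5],[0,0,2.5],[0,0,2.5],[0,0,2.5]]' --grip '[-1,-1,-1,-1,-1,-1]'

```text
time: 10.28
tool_pos: [547.4, -274.1, 131.5]
tcp_rot: [-3.141, 0.001, 0.198]
contact_force: [-0.5, 0.5, -1.6]
grip_width: 11.4
```

Emit:
servo_tool --angular '[[0,0,0],[0,0,0],[0,0,0],[0,0,0],[0,0,0]]' --slide '[[0,0,-1],[0,0,-1.7],[0,0,-2.2],[0,0,-2.4],[0,0,-2.4]]' --grip '[-1,-1,-1,-1,-1]'

```text
time: 10.7
tool_pos: [548.1, -274.2, 130.2]
tcp_rot: [3.141, -0.001, 0.198]
contact_force: [-0.5, 0.7, 4.6]
grip_width: 11.9
```

```bash
python3 look.py p6 '{"side":(260,30)}'; python3 mid2.py side_p6.npz|tail -1
```

```text
10.7 [ 548.1 -274.2  130.2] [ 3.141e+00 -1.000e-03  1.980e-01] [-0.53  0.68  4.59] [ 0.215 -0.068  0.017]
face 136 8.322884528792788 slope vs x,z [-3.000e-03 -7.800e-02  7.833e+00]
```

Emit:
servo_tool --angular '[[0,0,0],[0,0,0],[0,0,0],[0,0,0]]' --slide '[[0.3,0,-0.2],[0.3,0,-0.35],[0.3,0,-0.35],[0.3,0,-0.35]]' --grip '[-1,-1,-1,-1]'

```text
time: 11.08
tool_pos: [548.2, -274.2, 130.2]
tcp_rot: [3.141, -0.001, 0.198]
contact_force: [-1.4, 0.8, 7.2]
grip_width: 12.0
```

Emit:
servo_tool --angular '[[0,0,0],[0,0,0],[0,0,0],[0,0,0]]' --slide '[[0,0,0],[0,0,0],[0,0,0],[0,0,0]]' --grip '[-1,-1,-1,-1]'

```text
time: 11.42
tool_pos: [548.2, -274.2, 130.2]
tcp_rot: [3.141, -0.001, 0.198]
contact_force: [-1.3, 0.5, 6.6]
grip_width: 11.7
```

Emit:
servo_tool --angular '[[0,0,0],[0,0,0],[0,0,0],[0,0,0],[0,0,0],[0,0,0],[0,0,0],[0,0,0],[0,0,0],[0,0,0]]' --slide '[[-0.2,0,-0.2],[-0.2,0,-0.2],[-0.2,0,-0.2],[-0.2,0,-0.2],[-0.2,0,-0.2],[-0.2,0,-0.2],[-0.2,0,-0.2],[-0.2,0,-0.2],[-0.2,0,-0.2],[-0.2,0,-0.2]]' --grip '[-1,-1,-1,-1,-1,-1,-1,-1,-1,-1]'

```text
time: 12.25
tool_pos: [548.1, -274.2, 130.2]
tcp_rot: [3.141, -0.001, 0.198]
contact_force: [-1.3, 1.8, 8.0]
grip_width: 11.6
```

Emit:
servo_tool --angular '[[0,0,0],[0,0,0],[0,0,0],[0,0,0],[0,0,0],[0,0,0]]' --slide '[[0,0,0],[0,0,0],[0,0,0],[0,0,0],[0,0,0],[0,0,0]]' --grip '[-1,-1,-1,-1,-1,-1]'

```text
time: 12.75
tool_pos: [548.1, -274.2, 130.2]
tcp_rot: [3.141, -0.001, 0.198]
contact_force: [-1.4, 2.2, 7.8]
grip_width: 11.6
```

Emit:
servo_tool --angular '[[0,0,0],[0,0,0],[0,0,0]]' --slide '[[0,0,0.7],[0,0,0.8],[0,0,0.8]]' --grip '[-1,-1,-1]'

```text
time: 13.0
tool_pos: [548.1, -274.2, 130.2]
tcp_rot: [3.141, -0.001, 0.198]
contact_force: [0.1, 0.6, 5.3]
grip_width: 11.7
```

Emit:
servo_tool --angular '[[0,0,0],[0,0,0],[0,0,0],[0,0,0],[0,0,0],[0,0,0]]' --slide '[[0,0,0],[0,0,0],[0,0,0],[0,0,0],[0,0,0],[0,0,0]]' --grip '[-0.3,-0.3,-0.3,-0.3,-0.3,-0.3]'

```text
time: 13.5
tool_pos: [547.7, -274.2, 129.6]
tcp_rot: [-3.141, 0.0, 0.198]
contact_force: [0.2, 0.1, 0.4]
grip_width: 31.7
```

Emit:
servo_tool --angular '[[0,0,0],[0,0,0],[0,0,0],[0,0,0],[0,0,0],[0,0,0],[0,0,0],[0,0,0],[0,0,0],[0,0,0]]' --slide '[[0,0,5],[0,0,20],[0,0,50],[0,0,80],[0,0,110],[-30,20,120],[-60,40,120],[-80,75,120],[-100,110,120],[-120,145,120]]' --grip '[-0.3,-0.3,-0.3,-0.3,-0.3,-0.3,-0.3,-0.3,-0.3,-0.3]'

```text
time: 14.33
tool_pos: [426.5, -128.0, 250.2]
tcp_rot: [3.141, -0.001, 0.197]
contact_force: [0.7, 0.2, 0.5]
grip_width: 32.4
```

Emit:
servo_tool --angular '[[0,0,0],[0,0,0],[0,0,0],[0,0,0],[0,0,0]]' --slide '[[-5,40,0],[-10,80,0],[-15,120,0],[-20,150,0],[-20,150,0]]' --grip '[-0.3,-0.3,-0.3,-0.3,-0.3]'

```text
time: 14.75
tool_pos: [406.5, 25.2, 250.6]
tcp_rot: [-3.14, -0.001, 0.203]
contact_force: [-0.5, 0.5, 0.5]
grip_width: 32.0
```

```bash
python3 look.py p7 '{"side":(260,30),"top":(340,100)}'; python3 mid2.py side_p7.npz; python3 mid.py side_p7.npz 2>/dev/null;python3 mid.py top_p7.npz 2>/dev/null
```

```text
14.75 [406.5  25.2 250.6] [-3.14e+00 -1.00e-03  2.03e-01] [-0.47  0.47  0.47] [0.011 0.054 0.001]
caps mean 65.0993509013292 -60.64261806725217 mid 2.228366417038515 x mid 2.2955173823431227
face 0 nan slope vs x,z [0. 0. 0.]
cap+ 0 x  y  z nan
cap- 0 x  y  z nan
shoulders 0 x  y  z nan
tabtop 0 x  y  z nan
sh+ 0 x  y  z nan
sh- 0 x  y  z nan
cap+ 96 x [-21.8   0.3  22.4] y [55.2 61.8 68. ] z 115.1
cap- 92 x [-21.5   0.7  22. ] y [-70.6 -63.8 -57.7] z 114.7
shoulders 7 x [-29.9 -14.8  20.6] y [-1.1  3.2  8.1] z 119.9
tabtop 64 x [-13.8   0.1  14.1] y [-4.   2.5  6.9] z 153.7
sh+ 3 x [14.8 18.  21.4] y [4.7 6.7 8.5] z 119.3
sh- 4 x [-30.4 -25.2 -16. ] y [-1.1 -0.1  2.8] z 120.0
  return _methods._mean(a, axis=axis, dtype=dtype,
  ret = ret.dtype.type(ret / rcount)
```

View pics/p7.png

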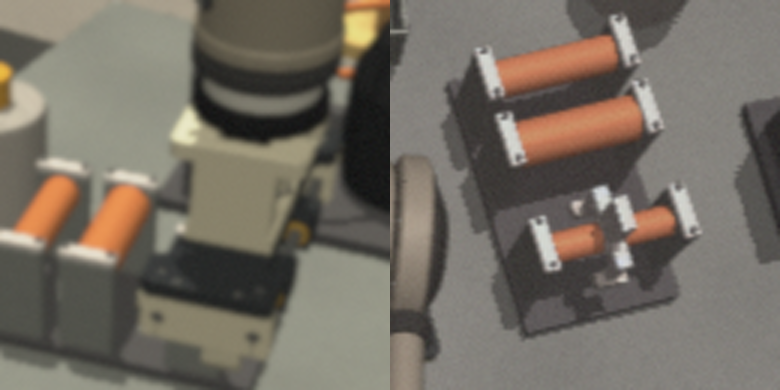

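Emit:
servo_tool --angular '[[0,0,0],[0,0,0],[0,0,0],[0,0,0],[0,0,0],[0,0,0],[0,0,0],[0,0,0],[0,0,0],[0,0,0]]' --slide '[[-5,-40,0],[-12,-80,0],[-20,-120,0],[-30,-160,0],[-40,-198,0],[-55,-235,0],[-70,-272,0],[-85,-309,0],[-100,-346,0],[-115,-383,0]]' --grip '[-0.3,-0.3,-0.3,-0.3,-0.3,-0.3,-0.3,-0.3,-0.3,-0.3]'

```text
time: 15.68
tool_pos: [290.6, -365.2, 250.1]
tcp_rot: [3.141, 0.0, 0.196]
contact_force: [0.2, -0.7, -0.3]
grip_width: 32.4
```

Emit:
servo_tool --angular '[[0,0,0],[0,0,0],[0,0,0],[0,0,0],[0,0,0]]' --slide '[[-15,-37,0],[-30,-74,0],[-45,-105,0],[-50,-110,0],[-50,-110,0]]' --grip '[-0.3,-0.3,-0.3,-0.3,-0.3]'

```text
time: 16.1
tool_pos: [240.0, -474.6, 249.1]
tcp_rot: [-3.141, 0.001, 0.193]
contact_force: [0.0, -0.5, -0.5]
grip_width: 32.4
```

```bash
python3 look.py p8 '{"side":(260,30),"top":(340,100)}'
cat > mid3.py <<'E'
from h import *
a=np.radians(11.4);ex=np.array([np.cos(a),np.sin(a)]);ey=np.array([-ex[1],ex[0]])
for n in ("side","top"):
    c=load(n+"_p8.npz");X=cloud(c);q=X[...,:2]-[549,-276.5];sx=q@ex;sy=q@ey;z=X[...,2]
    v=cv2.cvtColor(c["img"],cv2.COLOR_BGR2HSV)
    w=(v[...,1]<60)
    for t,m in {"cap+":w&(v[...,2]>150)&(abs(sx)<30)&(sy>50)&(sy<80)&(z>110)&(z<119),"cap-":w&(v[...,2]>150)&(abs(sx)<30)&(sy<-45)&(sy>-80)&(z>110)&(z<119),
      "tab":(abs(sx)<25)&(abs(sy)<20)&(z>150)&(z<158),"tabfull":(abs(sx)<25)&(abs(sy)<20)&(z>128)&(z<158),
      "sh+":(sx>17)&(sx<45)&(abs(sy)<20)&(z>110)&(z<126)&(v[...,2]>165),"sh-":(sx<-17)&(sx>-45)&(abs(sy)<20)&(z>110)&(z<126)&(v[...,2]>165)}.items():
        if m.sum()<3: print(n,t,"none");continue
        print(n,t,m.sum(),"mean",sx[m].mean().round(1),sy[m].mean().round(1),z[m].mean().round(1),"y range",np.percentile(sy[m],[5,95]).round(1),"x range",np.percentile(sx[m],[5,95]).round(1))
E
python3 mid3.py
```

```text
16.1 [ 240.  -474.6  249.1] [-3.141e+00  1.000e-03  1.930e-01] [ 0.01 -0.51 -0.48] [ 0.034  0.017 -0.057]
side cap+ 72 mean 2.1 65.6 114.7 y range [58.5 70.6] x range [-18.9  23.4]
side cap- 31 mean -5.3 -62.7 114.4 y range [-71.1 -56.6] x range [-18.5  18.7]
side tab 50 mean 1.4 4.8 153.8 y range [-2.8 11.3] x range [-12.   16.3]
side tabfull 138 mean 1.5 6.7 144.5 y range [-1.  11.1] x range [-12.3  15.8]
side sh+ 27 mean 28.9 3.9 116.1 y range [-2.5  9.8] x range [20.2 37.4]
side sh- 23 mean -26.2 2.9 115.6 y range [-3.9  9.2] x range [-34.7 -18.3]
top cap+ 85 mean 0.5 61.5 114.8 y range [55.6 67.5] x range [-21.   21.4]
top cap- 81 mean 1.0 -64.7 114.7 y range [-71.3 -58.7] x range [-19.1  20. ]
top tab 59 mean 0.6 2.0 154.4 y range [-3.5  7.4] x range [-13.   13.3]
top tabfull 104 mean -0.6 3.6 147.5 y range [-3.4  7.8] x range [-13.8  13.1]
top sh+ 30 mean 29.2 2.1 116.3 y range [-3.5  7.1] x range [21.7 36.8]
top sh- 30 mean -26.7 0.9 114.9 y range [-4.1  6.7] x range [-34.3 -18.7]
```

View pics/p8.png

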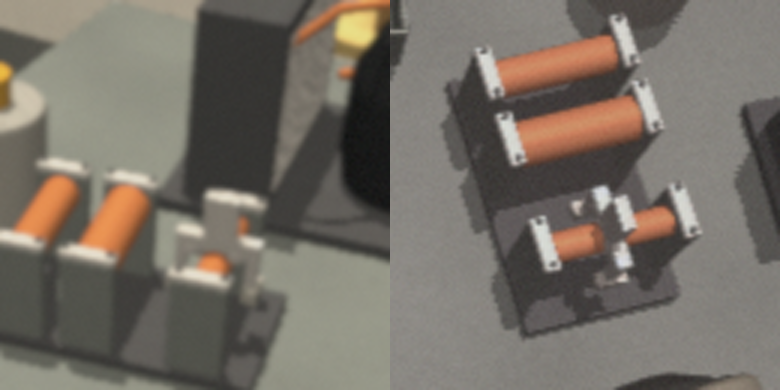

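Emit:
servo_tool --angular '[[0,0,0],[0,0,0],[0,0,0],[0,0,0],[0,0,0],[0,0,0],[0,0,0],[0,0,0],[0,0,0],[0,0,0]]' --slide '[[32,21,0],[64,42,0],[97,63,0],[131,85,0],[165,107,0],[200,130,0],[235,153,0],[270,176,0],[305,198,0],[305,198,0]]' --grip '[0,0,0,0,0,0,0,0,0,0]'

```text
time: 17.03
tool_pos: [552.9, -267.4, 249.8]
tcp_rot: [-3.14, -0.003, 0.206]
contact_force: [-0.6, -0.6, -0.2]
grip_width: 45.9
```

Emit:
servo_tool --angular '[[0,0,0],[0,0,0],[0,0,0],[0,0,0],[0,0,0],[0,0,0]]' --slide '[[0,0,0],[0,0,0],[0,0,-25],[0,0,-60],[0,0,-75],[0,0,-75]]' --grip '[0,0,0,0,0,0]'

```text
time: 17.53
tool_pos: [544.7, -273.6, 171.2]
tcp_rot: [-3.136, 0.006, 0.197]
contact_force: [-1.1, -0.4, -0.2]
grip_width: 46.2
```

Emit:
servo_tool --angular '[[0,0,0],[0,0,0],[0,0,0],[0,0,0],[0,0,0]]' --slide '[[0,0,0],[0,0,0],[0,0,0],[0,0,0],[0,0,0]]' --grip '[0,0,0,0,0]'

```text
time: 17.95
tool_pos: [548.2, -274.5, 176.0]
tcp_rot: [3.14, -0.001, 0.198]
contact_force: [0.5, 0.2, 0.2]
grip_width: 46.0
```

Emit:
servo_tool --angular '[[0,0,0],[0,0,0],[0,0,0],[0,0,0],[0,0,0],[0,0,0],[0,0,0]]' --slide '[[0,0,-12],[0,0,-24],[0,0,-34],[0,0,-41],[0,0,-44],[0,0,-44],[0,0,-44]]' --grip '[0,0,0,0,0,0,0]'

```text
time: 18.53
tool_pos: [548.1, -274.3, 131.1]
tcp_rot: [3.141, -0.0, 0.198]
contact_force: [-0.0, -0.2, 0.3]
grip_width: 46.0
```

Emit:
servo_tool --angular '[[0,0,0],[0,0,0],[0,0,0],[0,0,0],[0,0,0],[0,0,0]]' --slide '[[0,0,0],[0,0,0],[0,0,0],[0,0,0],[0,0,0],[0,0,0]]' --grip '[-1,-1,-1,-1,-1,-1]'

```text
time: 19.03
tool_pos: [547.9, -274.2, 131.0]
tcp_rot: [3.141, -0.0, 0.198]
contact_force: [-0.2, 0.3, 0.3]
grip_width: 11.8
```

Emit:
servo_tool --angular '[[0,0,0],[0,0,0],[0,0,0],[0,0,0],[0,0,0],[0,0,0],[0,0,0],[0,0,0]]' --slide '[[0,0,2],[0,0,4],[0.2,-1,4],[0.4,-2,4],[0.4,-2,4],[0.4,-2,4],[0.4,-2,3],[0.4,-2,2]]' --grip '[-1,-1,-1,-1,-1,-1,-1,-1]'

```text
time: 19.7
tool_pos: [548.2, -276.1, 132.7]
tcp_rot: [3.142, 0.0, 0.198]
contact_force: [0.7, 0.5, -2.5]
grip_width: 11.7
```

Emit:
servo_tool --angular '[[0,0,0],[0,0,0],[0,0,0],[0,0,0],[0,0,0],[0,0,0]]' --slide '[[0,0,0],[0,0,0],[0,0,-1],[0,0,-1.8],[0,0,-2.5],[0,0,-2.5]]' --grip '[-1,-1,-1,-1,-1,-1]'

```text
time: 20.2
tool_pos: [548.3, -276.1, 130.9]
tcp_rot: [3.141, -0.0, 0.198]
contact_force: [-2.5, 1.0, 2.8]
grip_width: 11.7
```

Emit:
servo_tool --angular '[[0,0,0],[0,0,0],[0,0,0],[0,0,0]]' --slide '[[-0.2,0,-0.3],[-0.2,0,-0.6],[-0.2,0,-0.6],[-0.2,0,-0.6]]' --grip '[-1,-1,-1,-1]'

```text
time: 20.53
tool_pos: [548.3, -276.2, 130.9]
tcp_rot: [3.141, -0.001, 0.198]
contact_force: [-1.8, 1.0, 5.9]
grip_width: 11.8
```

Emit:
servo_tool --angular '[[0,0,0],[0,0,0],[0,0,0],[0,0,0]]' --slide '[[-0.2,0,-0.3],[-0.2,0,-0.3],[-0.2,0,-0.3],[-0.2,0,-0.3]]' --grip '[-1,-1,-1,-1]'

```text
time: 20.87
tool_pos: [548.3, -276.2, 130.9]
tcp_rot: [3.14, -0.002, 0.198]
contact_force: [-2.3, 1.9, 9.1]
grip_width: 11.8
```

Emit:
servo_tool --angular '[[0,0,0],[0,0,0],[0,0,0],[0,0,0],[0,0,0],[0,0,0],[0,0,0],[0,0,0],[0,0,0],[0,0,0]]' --slide '[[0,0,0],[0,0,0],[0,0,0],[0,0,0],[0,0,0],[0,0,0],[0,0,0],[0,0,0],[0,0,0],[0,0,0]]' --grip '[-1,-1,-1,-1,-1,-1,-1,-1,-1,-1]'

```text
time: 21.7
tool_pos: [548.3, -276.2, 130.9]
tcp_rot: [3.14, -0.001, 0.198]
contact_force: [-2.3, 2.7, 7.8]
grip_width: 12.1
```

Emit:
servo_tool --angular '[[0,0,0],[0,0,0],[0,0,0],[0,0,0],[0,0,0],[0,0,0]]' --slide '[[0,0,0],[0,0,0],[0,0,0],[0,0,0],[0,0,0],[0,0,0]]' --grip '[-1,-1,-1,-1,-1,-1]'

```text
time: 22.2
tool_pos: [548.3, -276.2, 130.9]
tcp_rot: [3.14, -0.002, 0.198]
contact_force: [-1.8, 1.6, 8.6]
grip_width: 11.9
```

Emit:
servo_tool --angular '[[0,0,0],[0,0,0],[0,0,0],[0,0,0]]' --slide '[[0.2,0,0.5],[0.2,0,1],[0.2,0,1],[0.2,0,1]]' --grip '[-1,-1,-1,-1]'

```text
time: 22.53
tool_pos: [548.3, -276.2, 130.9]
tcp_rot: [3.141, -0.001, 0.198]
contact_force: [-0.5, 1.4, 5.9]
grip_width: 11.9
```

Emit:
servo_tool --angular '[[0,0,0],[0,0,0],[0,0,0],[0,0,0],[0,0,0],[0,0,0]]' --slide '[[0,0,0],[0,0,0],[0,0,0],[0,0,0],[0,0,0],[0,0,0]]' --grip '[-0.2,-0.2,-0.2,-0.2,-0.2,-0.2]'

```text
time: 23.03
tool_pos: [548.0, -276.2, 130.2]
tcp_rot: [-3.142, 0.0, 0.198]
contact_force: [-0.6, -0.3, 0.4]
grip_width: 36.5
```

Emit:
servo_tool --angular '[[0,0,0],[0,0,0],[0,0,0],[0,0,0],[0,0,0],[0,0,0],[0,0,0],[0,0,0],[0,0,0],[0,0,0]]' --slide '[[0,0,5],[0,0,20],[0,0,50],[0,0,80],[0,0,110],[-25,-16,120],[-58,-38,120],[-91,-60,120],[-124,-82,120],[-157,-104,120]]' --grip '[-0.2,-0.2,-0.2,-0.2,-0.2,-0.2,-0.2,-0.2,-0.2,-0.2]'

```text
time: 23.87
tool_pos: [389.6, -380.7, 251.1]
tcp_rot: [3.141, -0.0, 0.199]
contact_force: [0.6, -1.3, -0.4]
grip_width: 36.9
```

Emit:
servo_tool --angular '[[0,0,0],[0,0,0],[0,0,0],[0,0,0],[0,0,0],[0,0,0],[0,0,0]]' --slide '[[-33,-22,0],[-66,-44,0],[-99,-66,0],[-132,-88,0],[-148,-96,0],[-148,-96,0],[-148,-96,0]]' --grip '[-0.2,-0.2,-0.2,-0.2,-0.2,-0.2,-0.2]'

```text
time: 24.45
tool_pos: [242.4, -476.5, 250.8]
tcp_rot: [3.141, -0.0, 0.196]
contact_force: [0.6, 0.1, 0.2]
grip_width: 37.1
```

```bash
python3 look.py p9 '{"side":(260,30),"top":(340,100)}'; sed -i 's/_p8/_p9/' mid3.py; python3 mid3.py
python3 - <<'E'
from h import *
c=load("side_p9.npz");cv2.imwrite("pics/p9full.png",c["img"])
E
```

```text
24.45 [ 242.4 -476.5  250.8] [ 3.141 -0.     0.196] [0.55 0.14 0.18] [-0.014 -0.005 -0.019]
side cap+ 68 mean 1.9 65.2 114.4 y range [59.1 70.5] x range [-18.7  23.3]
side cap- 24 mean -9.3 -61.3 115.0 y range [-69.8 -54.1] x range [-19.5   5.7]
side tab 51 mean 1.9 3.1 153.8 y range [-5.1  8.3] x range [-12.1  15.7]
side tabfull 140 mean 1.5 4.9 144.5 y range [-2.6  8.5] x range [-12.3  15.5]
side sh+ 27 mean 29.2 1.2 115.8 y range [-6.4  8.4] x range [20.  38.3]
side sh- 22 mean -27.3 0.6 115.2 y range [-4.9  8.1] x range [-34.7 -19. ]
top cap+ 78 mean 0.4 61.4 114.8 y range [55.5 67.4] x range [-20.9  22.2]
top cap- 79 mean 1.1 -64.7 114.5 y range [-71.4 -59. ] x range [-19.2  20.1]
top tab 61 mean 0.3 -0.4 154.4 y range [-7.   5.7] x range [-13.   13.4]
top tabfull 106 mean -1.0 1.3 148.0 y range [-6.5  5.8] x range [-14.2  13.3]
top sh+ 30 mean 29.0 -0.2 116.2 y range [-6.1  5.1] x range [20.4 36.5]
top sh- 28 mean -27.2 -0.8 115.8 y range [-5.8  5.2] x range [-34.3 -19.9]
```

View pics/p9.png

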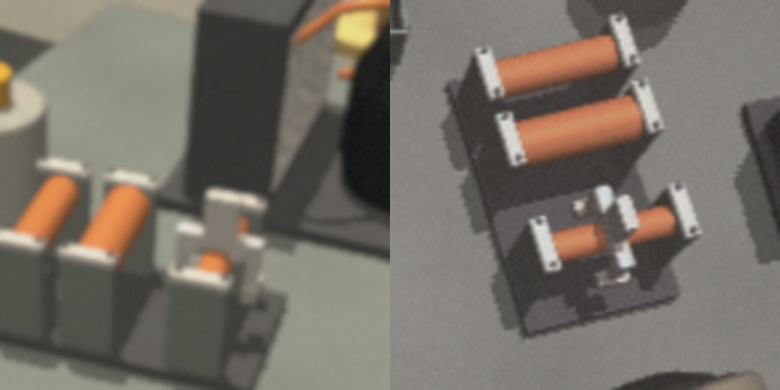

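View pics/p9full.png

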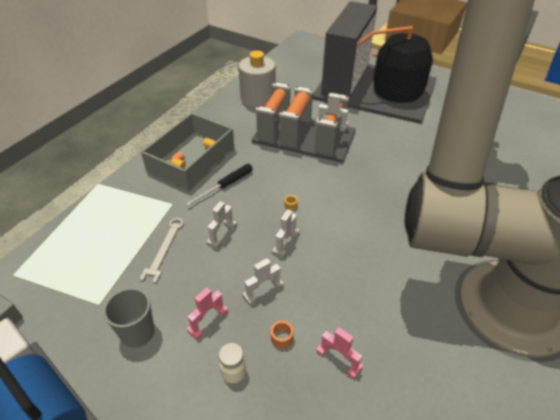

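```bash
python3 -c "
from plant import bot
print(bot.close_job())"
```

```text
the job is handed in; nothing more can be done
None
```

The 28 mm leaf is bedded upright on the middle of the front tube. I handed the job in at about 24.5 s of the 72 s allowed.

**Finding the leaf:** Comparing the three tubes in both cameras, the front one was the smallest, so 28 mm. I touched only one leaf to it, the hollow one with the narrowest arch. It beds at an underside height of 60.4 mm, against about 60.6 mm expected for a match and about 57 mm for the next size up. It rode up when off to one side and was held from both sides once home. I took that as conclusive and did not touch the other two hollow leaves to the tube. They were left where they stood, upright.

**Pressing:** I pressed it, and my checks after release put it about 2 mm from the middle of the tube. I picked it up again, moved it over, and pressed again for over a second. The wrist read 8 to 9 N, so with the leaf's weight about 10 to 11 N was on the tube. The highest wrist reading I saw was 9.1 N.

**Last checks:**
- **Seating:** The leaf's top is at about 154 mm, as it should be when fully home, and it stands upright.
- **Centring:** The cameras disagree slightly, with the top view putting it +1.1 mm from the middle and the side view -1.3 mm. An earlier side-view estimate had misled me into moving it the wrong way, which is why I corrected it.
- **Squareness:** The tool was within about 0.1 degrees of the stand. The camera reading of the leaf itself was within about 1 degree.
- **Everything else:** The round-nosed leaf, the pink look-alikes and the bystanders were not touched, and nothing looks moved in the last side picture. The gripper is clear of everything.

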